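# Set the cutting guide's stop one hole further out

### The job

The next vegetables are to be cut in longer pieces: pull up the spring knob on the cutting guide's sliding stop, slide the stop away from the knife gate to the next hole, and let the pin snap fully home there. The hole has to be found by feel: do not force the stop against its pin, and leave the mushroom in the guide and the onion and ginger beside it where they lie.

Things in the scene. Friction and masses are not known exactly. Their poses are not given: they have to be found in the camera images.
- guide: wooden cutting guide, a board 150 x 300 x 14 mm fixed to the table. Origin: centre of its underside; z up; y runs along the rail, from the knife gate (two upright wooden plates with a slit between, top 66 mm above the table, 120 mm from the origin on the -y side) to the open end (+y). The rail lies along y at x = -45 mm, beside the gate
- rail: aluminium channel on the guide, 36 x 290 mm, axes as the guide's; origin: centre of its underside, 14 mm above the table. In it lies a steel strip, top 28 mm above the table, with, going away from the gate, a slot 41 mm long where the pin starts, then three round 11 mm holes. The strip may sit up to 12 mm off nominal either way along the rail, slot and holes together; this is not reported
- knob (a point): black spring knob on the sliding stop: upright cylinder 25 mm across, 22 mm high, pulled straight up. The point is on its axis, half-way up (74 mm above the table with the pin home) and moves with it. Under it is a barrel 17 to 21 mm across, 16 mm high
- carriage_top (a point): centre of the top face (45 mm above the table, 52 mm across the rail, 50 mm along it) of the stop's aluminium carriage, straight below the knob. Its upright stop plate (56 mm wide, 6 mm thick, top 70 mm above the table) stands over the food bed, from 39 mm off the knob's axis towards the guide's +x, 22 mm towards the gate
- carriage (a joint): position of the sliding stop along the rail, m; grows away from the gate (guide's +y). Nominal: 0 = middle of the slot; 0.050, 0.082, 0.114 = the three holes (all up to 0.012 off, see rail). Starts within 0.003 of 0. Friction about 2 N, 4 to 7 N with the pin dragging on the strip; once the pin blocks it, a pushing robot's force climbs some 4 N per mm
- plunger (a joint): lift of knob and pin, m: 0 = home in slot or hole, 0.008 = pin riding on the strip, 0.012 = upper stop. A spring draws it down with 6 N at 0, 10.5 N at 0.012. The pin is 8 mm across: within 1.5 mm of a hole's centre it drops in by itself if the knob is free to fall, and then blocks the carriage
- mushroom_mid (a point): a brown mushroom, 37 mm across and 33 mm high, standing loose on the guide's food bed between the gate and the stop plate; the point is its centre. Leave it
- onion_mid (a point): a red onion, 67 mm across, 71 mm high, on the table, right of the guide and further back; the point is its centre. Leave it
- ginger_mid (a point): a piece of dried ginger, 21 x 48 x 14 mm, on the table to the right with two others; the point is its centre. Leave it

How it is judged:
By the outcome, as a careful person would: the job done as asked, in the order asked, and still so for the second after the job is handed in, with the robot touching nothing.
It also fails if it takes over 35 s, if anything falls off the work surface, if the arm or the gripper's body presses on something with over 40 N, if the wrist force passes 120 N, or if a joint passes its speed limit or range.

### The arm

A 6-joint arm with a two-finger parallel gripper is mounted at the origin on a cart in front of the work surface, level with it; the furniture and walls round the work are solid. World frame = base frame: x ahead of the robot, y to its left, z up, the work surface at z = 0. Lengths are in mm, angles in rad, forces in N, time in s.
With the tool pointing down it reaches from about 300 to 775 mm from the base axis. Payload 14.6 kg.
Tool frame: the origin (TCP) lies between the finger pads; the fingertips stand 25 mm ahead of it and the grasp point (between the pads) lies 6 mm ahead of it; z points along the fingers, y is the line along which they close (so a half turn about z gives the same grasp; the last joint's range is limited). The gripper opens to 94 mm and grips with 3 to 60 N. Pads are 16 mm wide; open, the fingers measure 119 mm over their backs; the gripper's body (75 mm by 177 mm) begins 78 mm behind the grasp point.
Start: joints at [-1.237, 0.3, 1.521, -0, 1.321, -0.067], TCP at [214.578, -506.405, 230.446] pointing down, gripper open.
Joint ranges: [-3.03, 3.03], [-0.79, 2.21], [0.23, 2.52], [-1.04, 4.18], [0, 3.07], [-2.55, 2.55]. Speed limits (rad/s): [2.22, 2.22, 2.57, 3.14, 3.14, 3.14].

### API

Orientations are given as [roll, pitch, yaw] about the fixed x, y, z axes, in that order (R = Rz(yaw) Ry(pitch) Rx(roll)).
In Python, from cell import manip gives the robot as it stands. The module is installed in compiled form; this text tells all that it offers.
- The arm moves only by the tool step_arm, never from a script. Its argument "series" is one flat list of numbers, 5 for each row, row after row: the shift along the world's x, y, z in mm, then the turn about the world's z in rad, then the closure, from 0 (fully open) to 1 (shut). In form: [dx, dy, dz, spin, jaw, dx, dy, dz, spin, jaw, ...]. A call has 1 to 20 rows; each row shifts and turns the commanded pose from where the row before left it; what a row does not reach is not made up. A row lasts 1/8 s, in which the tool goes at most 62.5 mm and 10.7 degrees, less where a joint would pass 70% of its speed; a pose out of reach is approached as far as the arm can. A call is refused whole if a number of a shift passes 62.5 or a number of a turn 0.188, either way. A call with a gripper value outside its range is refused whole. The fingers move at their own pace and stop on an object; "squeeze" is the grip in N (left out, the last holds). Time passes only in rows, so rows that do not move let the fingers close. It gives the time, the measured TCP pose, the force, the opening and the grip force at its end, in the units of the state.
- manip.read_state(): the state, without advancing time (a new reading comes with each control period).
- manip.camera(name): name is "scene" or "side" or "wrist"; returns (picture, depth): 480x640x3 uint8, blue, green, red; 480x640 float32, mm along the optical axis (not along the pixel's ray), 0 where there is no reading.
- manip.camera_info(name): a dict with "fovy" (degrees; the focal length in pixels is half the picture's height over the tangent of half this angle, whatever the lens; pixels are square), "cx", "cy" (the principal point, pixels), "k1" (the pictures are not rectified: a ray, as slopes to the right and down, at radius r is drawn at 1 + k1 r^2 times it, then the intrinsics apply), "eye" and "orientation" of the camera in the world. Camera axes: x right, y down, z forward; pixel columns grow to the right and rows downward; lengths in mm; the calibration is good to about 2 mm. A picture is of the moment at which its call begins: read the wrist's pose just before it. camera_info takes no time and is no camera call; for the wrist camera it gives the pose at the moment of the call.
- manip.sign_off(): hands the job in; it is judged then, once.
The state is a dict: "clock": time; "joints": joint angles; "qd": joint speeds; "effort": joint torques, N m; "eef_pos": TCP position; "eef_rot": TCP orientation; "wrist_force": force on the tool from outside, world axes, zero at the start; "moment": the same for the moment, N m; "finger_gap": finger opening in mm; "finger_force": force on a finger pad.
Only numpy, scipy, OpenCV 4.12 (cv2) and the standard library are available. Lean on these libraries where they do the work, as an engineer would, in place of code of your own. Each camera call takes 0.05 s, during which the arm holds its last target. There are 200 camera calls.

## Working session

There is one attempt and no reset: what is moved stays moved. The work goes in short steps, Python scripts to look and compute and a tool call to move; the robot and the scene stay as the last step left them, time stands still between calls to the robot, and variables do not carry over. Pictures are saved under pics/ and viewed, at most 10 in all, crops included, and the job is handed in when it is done.

Besides the shell and the picture viewer there is one more tool, called after ">>>" by a JSON object that holds its "fn" and its "kwargs". step_arm: Moves the arm, as the interface text tells. Its arguments: {"type":"object","properties":{"series":{"type":"array"},"squeeze":{"type":"number"}},"required":["series"]}

```bash
mkdir -p pics; cat > h.py <<'E'
import numpy as np, cv2
from cell import manip
from scipy.spatial.transform import Rotation as R
def grab(n):
    info=manip.camera_info(n); p,d=manip.camera(n); return p,d,info
def rot(info):
    o=np.array(info["orientation"],float)
    return o if o.shape==(3,3) else R.from_euler('xyz',o).as_matrix() if o.size==3 else R.from_quat(o).as_matrix()
def cloud(d,info):
    f=240/np.tan(np.radians(info["fovy"])/2)
    K=np.array([[f,0,info["cx"]],[0,f,info["cy"]],[0,0,1.]])
    v,u=np.mgrid[0:480,0:640]
    s=cv2.undistortPoints(np.stack([u,v],-1).reshape(-1,1,2).astype(np.float64),K,np.array([info["k1"],0,0,0.])).reshape(480,640,2)
    P=np.dstack([s,np.ones((480,640))])*d[...,None]
    W=P@rot(info).T+np.array(info["eye"]); W[d<=0]=np.nan
    return W
E
python3 - <<'E'
from h import *
print(manip.read_state())
for n in("scene","side"):
    p,d,i=grab(n); print(i); cv2.imwrite(f"pics/{n}0.png",p); np.save(f"{n}0.npy",cloud(d,i))
E
```

```text
{'clock': 0.0, 'joints': array([-1.23659988e+00,  3.00473048e-01,  1.52155288e+00,  3.30402764e-06,
        1.32070783e+00, -6.66270852e-02]), 'qd': array([ 0.00152505, -0.00054431,  0.00029399, -0.00174602,  0.00038708,
       -0.0004859 ]), 'effort': array([ 6.69835972e-04, -5.31808412e+01, -3.52730656e+01,  7.08561670e-02,
        2.44786829e-02, -1.12387474e-04]), 'eef_pos': array([ 214.50756616, -506.20067256,  229.89717924]), 'eef_rot': array([-3.14045430e+00, -7.91650915e-05,  4.00822669e-01]), 'wrist_force': array([ 0.78480183,  0.75429744, -0.09639136]), 'moment': array([ 0.00113053, -0.01221544,  0.04706911]), 'finger_force': 0.0, 'finger_gap': 94.25443223615096}
{'fovy': 53.63352119842417, 'cx': 322.27574603036476, 'cy': 236.85143366145337, 'k1': -0.09952934560292782, 'eye': array([318.99043963, 310.89639234, 704.66539749]), 'orientation': array([-2.40059964,  0.01517086, -2.5713538 ])}
{'fovy': 56.09308361784914, 'cx': 320.26939946674065, 'cy': 237.68424074829264, 'k1': -0.04755408267380832, 'eye': array([ 457.65995225, -942.87175027,  446.69850355]), 'orientation': array([-2.02234324, -0.00839952, -0.22591573])}
```

View pics/scene0.png

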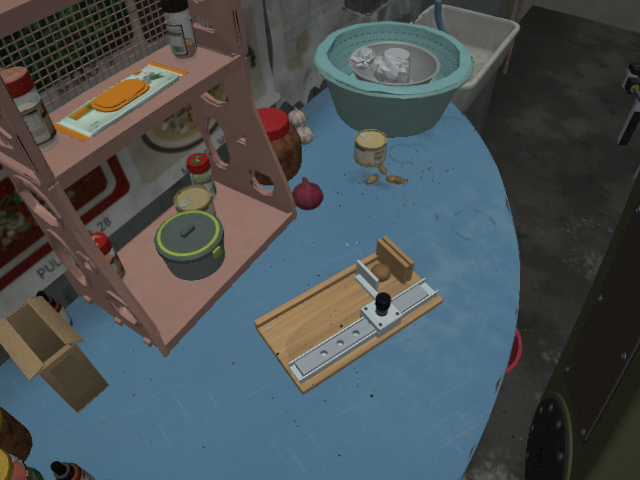

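View pics/side0.png

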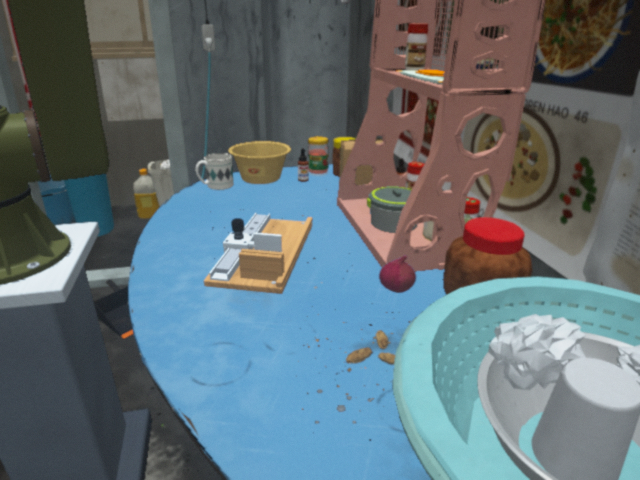

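The scene view shows the knob at about (383,300), the carriage below it, and the holes at about (356,333), (340,343) and (323,352). The gate is at (395,258).

```bash
python3 - <<'E'
from h import *
W=np.load("scene0.npy"); p=cv2.imread("pics/scene0.png")
sub=np.zeros((480,640),bool); sub[230:395,250:450]=True
g=p.astype(int); dark=g.max(2)<60
Z=W[...,2]
k=sub&dark&(Z>60)&(Z<95); k[:,:370]=False;k[:,400:]=False
K=W[k]; print("knob",k.sum(),K.mean(0),K.min(0),K.max(0))
t=k&(Z>np.nanmax(K[:,2])-5); print("top",W[t].mean(0),t.sum())
# board: points z 8..35 non-blue
b=sub&(Z>8)&(Z<35); P=W[b][:,:2].astype(np.float32)
print("board",cv2.minAreaRect(P))
c=sub&(Z>41)&(Z<49)&(g.min(2)>110); C=W[c]; print("carr top",c.sum(),C.mean(0),cv2.minAreaRect(C[:,:2].astype(np.float32)))
for u,v in [(356,333),(340,343),(323,352)]: print(W[v,u],g[v,u])
cr=p[240:395,250:450]; cv2.imwrite("pics/crop0.png",cv2.resize(cr,None,fx=3.8,fy=3.8,interpolation=cv2.INTER_CUBIC))
E
```

```text
knob 219 [479.53302439 -99.524603    79.47253717] [ 469.06036019 -113.27507274   61.41285975] [492.86467848 -91.12304228  86.6076283 ]
top [ 480.80996763 -102.40542272   83.85042394] 123
board ((613.5725708007812, -91.21127319335938), (307.6191711425781, 388.3250427246094), 84.65060424804688)
carr top 665 [ 491.32861417 -107.49357523   43.86356317] ((508.032958984375, -114.91155242919922), (49.2611198425293, 110.14961242675781), 67.7981948852539)
[502.96982554 -60.4019526   17.22845738] [147 146 135]
[516.09996402 -30.91055308  15.82664652] [160 158 148]
[5.28993497e+02 4.79054735e-01 2.16476659e+01] [101  99  92]
```

View pics/crop0.png

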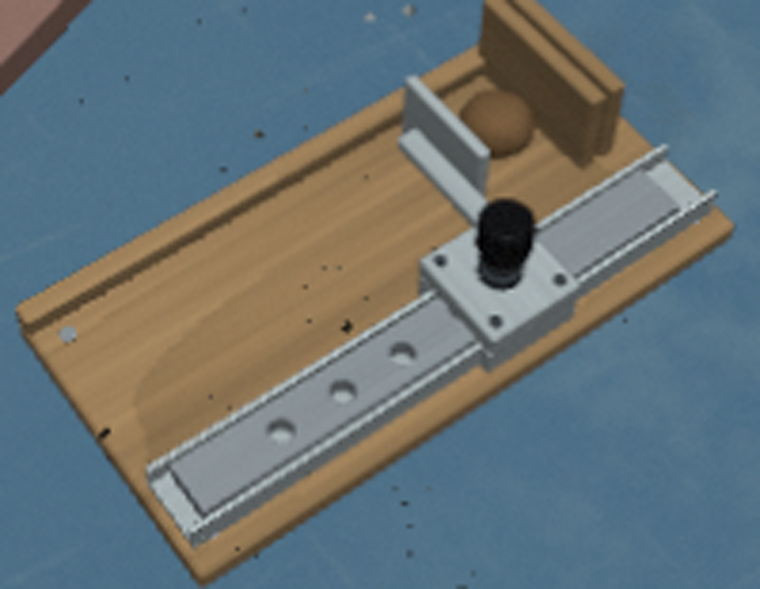

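```bash
cat >> h.py <<'E'
def ray(info,u,v,z):
    f=240/np.tan(np.radians(info["fovy"])/2)
    K=np.array([[f,0,info["cx"]],[0,f,info["cy"]],[0,0,1.]])
    s=cv2.undistortPoints(np.array([[[u,v]]],float),K,np.array([info["k1"],0,0,0.])).ravel()
    d=rot(info)@np.array([s[0],s[1],1]); e=np.array(info["eye"]); return e+d*(z-e[2])/d[2]
E
python3 - <<'E'
from h import *
i=manip.camera_info("scene")
f=lambda x,y,z: ray(i,250+(x+.5)/3.8-.5,240+(y+.5)/3.8-.5,z)[:2]
H=[f(*a,28) for a in[(403,351),(343,390),(282,430)]]; print(H)
print("knobtop",f(507,212,85),"carr",(f(440,261,45)+f(560,280,45))/2)
# rail axis: strip ends mids & guide corners
G=[f(*a,14) for a in[(203,578),(733,232)]]; print("guide edge x=-75",G)
for a,b in[(H[0],H[2]),(G[1],G[0])]: print(np.degrees(np.arctan2(*(b-a)[::-1])),np.linalg.norm(b-a))
print(H[1]-H[0],H[2]-H[1])
u=(G[0]-G[1]);u/=np.linalg.norm(u)
c=(f(440,261,45)+f(560,280,45))/2
mid=(G[0]+G[1])/2
for q in H+[c,f(507,212,85)]: print("y along",(q-mid)@u, "from carr",(q-c)@u, "x", -75+(q-mid)@np.array([u[1],-u[0]]))
E
```

```text
[array([501.47081685, -55.9437836 ]), array([513.46112968, -25.93230958]), array([525.15203816,   3.8374938 ])]
knobtop [ 482.72365057 -106.09228553] carr [ 481.39596305 -103.84924794]
guide edge x=-75 [array([520.30680815,  70.97307185]), array([ 406.88657287, -199.02770131])]
68.38994287169837 64.3008660158417
67.21400278185206 292.8558814154843
[11.99031284 30.01147402] [11.69090848 29.76980338]
y along 22.120955683315348 from carr 51.941613659771456 x -43.21232564340613
y along 54.434000741652426 from carr 84.25465871810853 x -43.78091490063834
y along 86.40827926572432 from carr 116.22893724218042 x -44.53194566366611
y along -29.820657976456108 from carr 0.0 x -43.167173779526706
y along -31.374443578360353 from carr -1.5537856019042455 x -41.07439522681214
```

>>> {"fn": "step_arm", "kwargs": {"series": [22,33,-6,-0.06,0,22,33,-6,-0.07,0,22,33,-6,-0.07,0,22,33,-6,-0.07,0,22,33,-6,-0.07,0,22,33,-6,-0.07,0,23,34,-6,-0.07,0,23,34,-6,-0.07,0,23,34,-6,-0.07,0,23,34,-6,-0.07,0,22,34,-6,-0.06,0,21,33,-6,-0.04,0,0,0,0,0,0,0,0,0,0,0], "squeeze": 20}}

```text
clock: 1.85
eef_pos: [481.3, -105.7, 158.3]
eef_rot: [3.141, 0.0, -0.389]
wrist_force: [-0.6, -1.0, -1.0]
finger_gap: 93.9
finger_force: 0.0
```

```bash
python3 - <<'E'
from h import *
s=manip.read_state(); print(s["clock"],s["eef_pos"],s["eef_rot"],s["wrist_force"],s["joints"])
p,d,i=grab("wrist"); W=cloud(d,i); np.save("w1.npy",W); cv2.imwrite("pics/w1.png",p); print(i)
Z=W[...,2]; g=p.astype(int)
k=(g.max(2)<60)&(Z>79)&(Z<91)&(abs(W[...,0]-482)<25)&(abs(W[...,1]+105)<25); print(k.sum(),cv2.minEnclosingCircle(W[k][:,:2].astype(np.float32)),W[k].mean(0))
E
```

```text
1.85 [ 481.26935078 -105.68933512  158.30239073] [ 3.14141755e+00  4.95085568e-04 -3.88560836e-01] [-0.55509445 -1.01279716 -0.95696868] [-2.90458339e-01  2.48921656e-01  1.76387859e+00 -1.39112235e-04
  1.12930227e+00  1.66895825e+00]
{'fovy': 62.22187370196437, 'cx': 308.373620924505, 'cy': 239.66873529017647, 'k1': 0.027577355292715964, 'eye': array([ 550.1271939 , -133.94649845,  312.36503106]), 'orientation': array([ 2.87786582e+00,  5.60110852e-04, -1.96035513e+00])}
828 ((481.8363037109375, -103.13914489746094), 12.038479804992676) [ 481.89531454 -103.38437608   84.07213828]
```

View pics/w1.png

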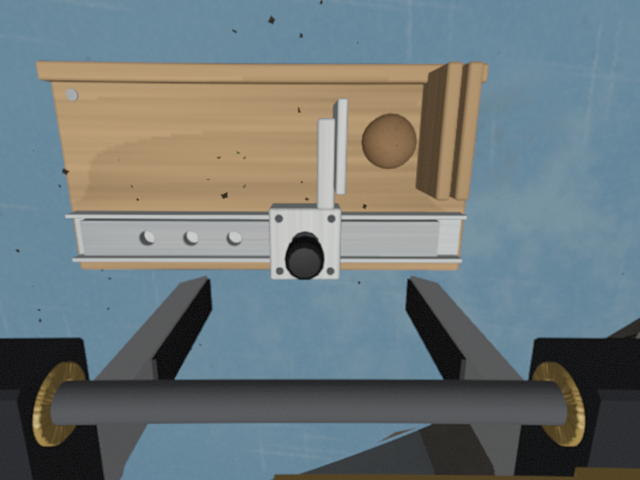

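The wrist view is square to the rail. The holes are at (148,238), (191,238) and (235,238), and the carriage screws are centred on (305,244).

```bash
python3 - <<'E'
from h import *
i=manip.camera_info("wrist"); f=lambda x,y,z: ray(i,x,y,z)[:2]
p=cv2.imread("pics/w1.png"); 
H=[f(*a,28) for a in[(235,238.3),(191,238.3),(147.7,238)]]
c=sum(f(*a,45) for a in[(279,217.5),(331,217.5),(279,271),(331,271)])/4
a,b=f(85,211.5,30),f(460,213.5,30) # rail edge
u=H[2]-H[0]; print(H,c,np.degrees(np.arctan2(u[1],u[0])),np.linalg.norm(u))
r1,r2=f(67,215,32),f(465,215.5,32); u2=r1-r2; print("edge",np.degrees(np.arctan2(u2[1],u2[0])),np.linalg.norm(u2))
r1,r2=f(74,260,32),f(462,261,32); u3=r1-r2; print("edge2",np.degrees(np.arctan2(u3[1],u3[0])),np.linalg.norm(u3))
u/=np.linalg.norm(u); print([ (h-c)@u for h in H],[ (h-np.array([481.8,-103.1]))@u for h in H])
E
```

```text
[array([500.7278637 , -55.15216638]), array([513.06244071, -25.15972089]), array([525.34076025,   4.09607384])] [ 480.8514254 -103.1289464] 67.44103044187774 64.15721819329983
edge 67.58693741719384 283.9051076846462
edge2 67.47195490336 285.4361113028982
[np.float64(51.93112484387805), np.float64(84.36066811464293), np.float64(116.08834303717788)] [np.float64(51.540487708090524), np.float64(83.9700309788554), np.float64(115.69770590139035)]
```

>>> {"fn": "step_arm", "kwargs": {"series": [0.5,2.5,-20,0,0.3,0,0,-25,0,0.3,0,0,-20,0,0.3,0,0,-11,0,0.3,0,0,0,0,0.3,0,0,0,0,0.3], "squeeze": 20}}

```text
clock: 2.65
eef_pos: [482.4, -103.2, 83.2]
eef_rot: [-3.141, -0.001, -0.389]
wrist_force: [-0.0, -0.1, 0.3]
finger_gap: 66.1
finger_force: 0.0
```

>>> {"fn": "step_arm", "kwargs": {"series": [-0.5,0,-3,0,0.3,0,0,0,0,0.6,0,0,0,0,0.8,0,0,0,0,0.9,0,0,0,0,0.9,0,0,0,0,0.9,0,0,0,0,0.9], "squeeze": 25}}

```text
clock: 3.52
eef_pos: [481.6, -102.9, 79.4]
eef_rot: [3.142, 0.0, -0.389]
wrist_force: [-0.1, -0.1, -0.0]
finger_gap: 24.0
finger_force: 25.0
```

>>> {"fn": "step_arm", "kwargs": {"series": [0,0,2.5,0,0.9,0,0,2.5,0,0.9,0,0,2.5,0,0.9,0,0,2.5,0,0.9,0,0,0,0,0.9,0,0,0,0,0.9]}}

```text
clock: 4.28
eef_pos: [481.5, -102.9, 89.3]
eef_rot: [3.142, 0.0, -0.389]
wrist_force: [2.6, -0.2, -10.8]
finger_gap: 24.4
finger_force: 25.0
```

>>> {"fn": "step_arm", "kwargs": {"series": [1.1,2.8,0,0,0.9,2.3,5.5,0,0,0.9,2.3,5.5,0,0,0.9,2.3,5.5,0,0,0.9,2.3,5.5,0,0,0.9,2.3,5.5,0,0,0.9,2.3,5.5,0,0,0.9,2.3,5.5,0,0,0.9,1.2,2.8,0,0,0.9,0,0,0,0,0.9,0,0,0,0,0.9]}}

```text
clock: 5.65
eef_pos: [499.9, -58.7, 89.4]
eef_rot: [-3.141, 0.0, -0.389]
wrist_force: [-0.6, 1.8, -9.4]
finger_gap: 24.3
finger_force: 25.0
```

>>> {"fn": "step_arm", "kwargs": {"series": [0,0,-1,0,0.9,0,0,-1,0,0.9,0,0,-0.5,0,0.9,0,0,0,0,0.9]}}

```text
clock: 6.15
eef_pos: [500.0, -58.8, 87.3]
eef_rot: [-3.142, -0.0, -0.389]
wrist_force: [-4.6, 2.8, -1.6]
finger_gap: 24.0
finger_force: 25.0
```

The pin is resting on the strip, because the lift force has dropped. I'll loosen the fingers so the knob can fall freely, then nudge the stop along.

>>> {"fn": "step_arm", "kwargs": {"series": [0,0,0,0,0.7,0,0,0,0,0.7,0,0,-3,0,0.7,0,0,-2,0,0.7,0.5,1.2,0,0,0.7,0.3,0.8,0,0,0.7,0.1,0.2,0,0,0.7,0,0,0,0,0.7]}}

```text
clock: 7.15
eef_pos: [500.7, -56.9, 81.9]
eef_rot: [3.141, 0.0, -0.389]
wrist_force: [-1.3, -5.2, -1.3]
finger_gap: 28.6
finger_force: 2.5
```

>>> {"fn": "step_arm", "kwargs": {"series": [0.2,0.5,0,0,0.7,0,0,0,0,0.7]}}

```text
clock: 7.4
eef_pos: [501.0, -56.3, 81.9]
eef_rot: [3.141, 0.0, -0.389]
wrist_force: [-2.2, -5.9, -2.5]
finger_gap: 28.6
finger_force: 2.5
```

>>> {"fn": "step_arm", "kwargs": {"series": [0.2,0.5,0,0,0.7,0,0,0,0,0.7]}}

```text
clock: 7.65
eef_pos: [501.2, -55.6, 81.8]
eef_rot: [3.141, 0.0, -0.389]
wrist_force: [-1.6, -3.3, -2.7]
finger_gap: 28.2
finger_force: 2.2
```

>>> {"fn": "step_arm", "kwargs": {"series": [0.2,0.5,0,0,0.7,0,0,0,0,0.7]}}

```text
clock: 7.9
eef_pos: [501.4, -55.0, 81.9]
eef_rot: [-3.142, 0.0, -0.389]
wrist_force: [-1.5, -3.0, -3.0]
finger_gap: 28.5
finger_force: 1.7
```

>>> {"fn": "step_arm", "kwargs": {"series": [0.2,0.5,0,0,0.7,0,0,0,0,0.7]}}

```text
clock: 8.15
eef_pos: [502.0, -54.3, 82.2]
eef_rot: [-3.141, -0.001, -0.389]
wrist_force: [0.9, -0.5, 0.4]
finger_gap: 28.4
finger_force: 0.0
```

>>> {"fn": "step_arm", "kwargs": {"series": [0.2,0.5,0,0,0.7,0,0,0,0,0.7]}}

```text
clock: 8.4
eef_pos: [502.0, -54.0, 82.1]
eef_rot: [-3.141, -0.0, -0.389]
wrist_force: [-0.0, -1.5, 0.5]
finger_gap: 28.4
finger_force: 0.3
```

>>> {"fn": "step_arm", "kwargs": {"series": [0.2,0.5,0,0,0.7,0,0,0,0,0.7]}}

```text
clock: 8.65
eef_pos: [502.2, -53.6, 82.0]
eef_rot: [-3.142, -0.0, -0.389]
wrist_force: [-0.2, -0.7, 0.7]
finger_gap: 28.2
finger_force: 0.5
```

```bash
python3 - <<'E'
from h import *
p,d,i=grab("wrist"); W=cloud(d,i); cv2.imwrite("pics/w2.png",p); Z=W[...,2]; g=p.astype(int)
k=(g.max(2)<60)&(Z>70)&(Z<100)&(np.hypot(W[...,0]-501,W[...,1]+55)<11); print(k.sum(),np.percentile(Z[k],[5,25,50,75,95]),W[k].mean(0))
p,d,i=grab("side"); cv2.imwrite("pics/s2.png",cv2.resize(p[200:300,190:330],None,fx=5,fy=5,interpolation=cv2.INTER_CUBIC))
E
```

```text
1984 [83.29842711 84.20172418 84.66715012 85.09536291 85.69166834] [501.77786709 -55.27756924  84.61253878]
```

View pics/w2.png

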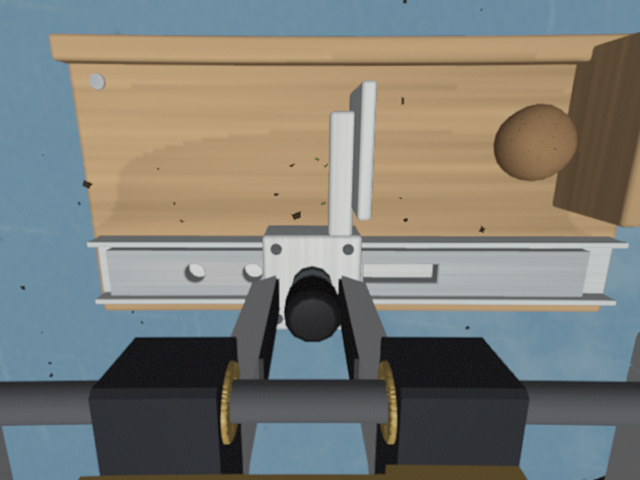

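The wrist view shows the stop over the first hole, with the slot free behind it at (400,271) and two holes ahead. The knob top has dropped to 84.6 mm, which is home; riding on the strip it would be about 93. I'll release and back away.

>>> {"fn": "step_arm", "kwargs": {"series": [-0.2,-0.5,0,0,0.4,0,0,0,0,0.4,0,0,0,0,0.4,0,0,0,0,0.4,0,0,15,0,0.4,0,0,25,0,0.4,0,0,30,0,0.4,-10,0,20,0,0.4,-20,0,10,0,0.4,-20,0,0,0,0.4,0,0,0,0,0.4,0,0,0,0,0.4]}}

```text
clock: 10.25
eef_pos: [452.5, -54.2, 182.5]
eef_rot: [-3.141, -0.001, -0.389]
wrist_force: [0.1, -0.6, 0.0]
finger_gap: 56.1
finger_force: 0.0
```

```bash
python3 - <<'E'
from h import *
s=manip.read_state(); print(s["clock"],s["eef_pos"],s["wrist_force"])
p,d,i=grab("wrist"); W=cloud(d,i); cv2.imwrite("pics/w3.png",p); Z=W[...,2]; g=p.astype(int)
k=(g.max(2)<60)&(Z>70)&(Z<100)&(np.hypot(W[...,0]-501,W[...,1]+55)<20)
print(k.sum(),np.percentile(Z[k],[25,50,75,95]),cv2.minEnclosingCircle(W[k&(Z>np.median(Z[k])-3)][:,:2].astype(np.float32)))
E
```

```text
10.25 [452.47007724 -54.16338309 182.52180939] [ 0.06870591 -0.61912161  0.00898346]
406 [82.93872758 83.76820341 84.49334636 85.37356113] ((500.9593505859375, -55.2398681640625), 11.855219841003418)
```

View pics/w3.png

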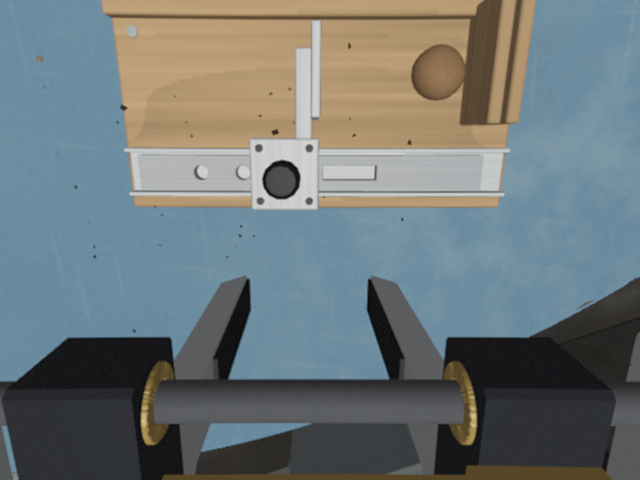

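The knob, at (282,180), stands over the first hole at 84 mm, so the pin is home. It sits at (501,-55), matching the measured hole position, and the mushroom at (439,72) has not been touched.

```bash
python3 -c "
from cell import manip
print(manip.sign_off())"
```

```text
the job is handed in; nothing more can be done
None
```

The sliding stop is now at the first hole past the slot with its pin fully home, found by feel at about 6 N; the arm touched neither the mushroom, onion nor ginger, and I handed the job in at about 10 s.

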